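# Back a vial carousel up by one ratchet notch

## Robot

A 6-joint arm with a two-finger parallel gripper is mounted at the origin on the work surface. World frame = base frame: x ahead of the robot, y to its left, z up, the work surface at z = 0. Lengths are in m, angles in rad, forces in N, time in s.
With the tool pointing down it reaches from about 0.35 to 0.775 m from the base axis. Payload 5.5 kg.
Tool frame: the origin (TCP) lies between the finger pads; the fingertips stand finger_overhang ahead of it and the grasp point (between the pads) lies 2 mm behind it (finger_overhang is the distance from the TCP to the fingertips, in m); z points along the fingers, y is the line along which they close (so a half turn about z gives the same grasp; the last joint's range is limited). The gripper opens to 85 mm and grips with 20 to 120 N. Pads are 22 mm wide; open, the fingers measure 114 mm over their backs; the gripper's body (76 mm by 85 mm) begins 54 mm behind the grasp point. The pads swing forward as they close: fully open they stand 13 mm farther back than shut.
Start: joints at [1.201, 0.313, 0.046, 1.304, 0, 1.431], TCP at [0.131, 0.56, 0.218] pointing down, gripper open.
Joint ranges: [-2.76, 2.76], [-0.86, 1.69], [-1.03, 1.26], [-2.2, 2.34], [-1.47, 1.5], [-3.14, 3.14]. Speed limits (rad/s): [2.57, 2.57, 3.14, 3.14, 3.14, 3.14].

## Interface

Orientations are given as a unit quaternion [x, y, z, w].
In Python, from cell import sense, read_camera, calibration, sign_off, finger_overhang gives the robot as it stands.
- The arm moves only by the tool send_rows, never from a script. Its argument "targets" is a list of rows, each an object of numbers: "x", "y", "z": the shift along the tool's x, y, z each as a share of 0.12 m, from -1 to 1; "ax", "ay", "az": the turn, a rotation vector about the tool's x, y, z each as a share of 180 degrees, from -1 to 1; "hand": the opening, from 0 (shut) to 1 (fully open). In form: [{"x": .., "y": .., "z": .., "ax": .., "ay": .., "az": .., "hand": ..}, ...]. A call has 1 to 12 rows; each row is the pose to reach, as a shift and turn from the pose commanded when the call began, along the tool's axes at that moment, turning the shorter way round; what a row does not reach only later rows make up. A row lasts 1/12 s, in which the tool goes at most 41.7 mm and 7.16 degrees, less where a joint would pass 70% of its speed; a pose out of reach is approached as far as the arm can. A call with a number of a shift or a turn outside -1 to 1 is refused whole. A call with a gripper value outside its range is refused whole. The fingers move at their own pace and stop on an object; the grip force is fixed at half the most. Time passes only in rows, so rows that repeat a pose let the fingers close. It gives the time, the measured TCP pose, the force, the opening and the grip force at its end, in the units of the state.
- sense(): the state, without advancing time (a new reading comes with each control period).
- read_camera(name): name is "scene" or "top" or "wrist"; returns the picture (480x640x3 uint8, red, green, blue); there is no depth.
- calibration(name): a dict with "camera_matrix" (3x3 intrinsics, pixels), "origin" and "orientation" of the camera in the world; the wrist camera has in their place "hand_eye" (4x4, takes a point from camera to tool coordinates, whose origin is the TCP and whose axes are the flange's). Camera axes: x right, y down, z forward; pixel columns grow to the right and rows downward; lengths in m; the calibration is good to about 2 mm. A picture is of the moment at which its call begins: read the wrist's pose just before it. calibration takes no time and is no camera call.
- sign_off(): hands the job in; it is judged then, once.
The state is a dict: "time": time; "qpos": joint angles; "joint_vel": joint speeds; "effort": joint torques, N m; "position": TCP position; "tcp_rot": TCP orientation; "contact_force": force on the tool from outside, world axes, zero at the start; "wrist_torque": the same for the moment, N m; "grip_width": finger opening in m; "grasp_force": force on a finger pad.
Only numpy, scipy, OpenCV 4.12 (cv2) and the standard library are available. Lean on these libraries where they do the work, as an engineer would, in place of code of your own. Each camera call takes 0.05 s, during which the arm holds its last target. There are 200 camera calls.

## Task

The autosampler's vial carousel was fed one notch too far. With a fingertip, swing its ratchet pawl up and over by the thumb lug until it stays up by itself, gently push the wheel backward (counter-clockwise seen from above) by one notch, then tip the pawl back down so that it drops fully into that notch. Leave the bottle, the beaker and the vial rack where they stand, and finish clear of everything.

Things in the scene. Friction and masses are not known exactly. Their poses are not given: they have to be found in the camera images.
- carousel: Vial carousel fixed to the bench: dark round base, radius 120 mm, 30 mm high, with a low square foot at its own -y side. Origin on the wheel's upright axis at bench height; own z up. Its aluminium wheel is a disc, radius 105 mm, top at z 52 mm. All z and 'own' x, y values below are in this frame. On the disc: hub, radius 22, top z 58 mm; 10 vial caps, radius 6, at radius 40, top z 57 mm.
- wheel (a joint): Wheel angle (rad), counter-clockwise from above (backward) positive; starts within 0.05 of 0. One notch is 0.628. With the pawl down it is blocked backward at about +0.10 and not blocked forward. Rubbing holds it where it is left (about 2 N at a paddle to turn it; it does not coast). The nose fits fully into the next notch from about 0.52 to 0.71; aim for 0.60 to 0.65.
- rim (a point): Fixed point on the carousel at own x 0, y -95, z 52 mm: the wheel's rim, where the pawl works. The rim carries 10 ratchet teeth, 36 degrees apart, radius 85 to 105 mm, top z 64 mm, each with a steep face on its counter-clockwise side and a ramp 22 mm long on its clockwise side.
- pawl_hinge (a point): Pawl hinge, own x 55, y -96, z 72 mm; its line runs along own y. The pawl is a rigid steel L. Its arm (own y -96, 16 mm wide, 6 thick) points from the hinge to own -x, 62 mm long, with a nose at its end going down 18 mm into a notch. Its thumb lug stands up from the same hinge line farther out (own y -134). Under the lug is a bracket post 18 x 34 mm, top z 62 mm; the space above is free.
- pawl (a joint): Pawl angle (rad). 0: down, arm level, nose in a notch. Pushing the lug toward own +x raises the nose; stop at 1.45: arm upright, lug lying toward own +x. Nearly free hinge, 0.12 kg, under 1 N at the lug. Its weight drops it back down from below about 0.75, and over to the 1.45 stop, where it stays, from above about 0.95. To lower it push the upright arm to own -x until it falls.
- pawl_lug (a point): Middle of the top edge of the thumb lug, a plate 26 mm wide (along own y), 6 mm thick (along own x), 45 mm high from the hinge line; own x 55, y -134, z 117 mm when the pawl is down. Moves with the pawl. Between the arm's outer side and the lug's inner side there are 17 mm along own y.
- pawl_nose (a point): Lower front edge of the pawl's nose, 62 mm from the hinge (own x -7, y -96, z 54 mm when down). The nose is 10 mm long and 16 mm wide. Moves with the pawl.
- paddle0 (a point): Middle of the top of one upright paddle on the wheel: a flat plate set along the radius, 30 mm long (radius 53 to 83 mm), 8 mm thick, from the disc at z 52 mm up to z 95 mm. The five are alike, 72 degrees apart, and turn with the wheel. With the wheel at 0 this one is 72 degrees counter-clockwise from the carousel's own +x.
- paddle1 (a point): Middle of the top of one upright paddle on the wheel: a flat plate set along the radius, 30 mm long (radius 53 to 83 mm), 8 mm thick, from the disc at z 52 mm up to z 95 mm. The five are alike, 72 degrees apart, and turn with the wheel. With the wheel at 0 this one is 144 degrees counter-clockwise from the carousel's own +x.
- paddle2 (a point): Middle of the top of one upright paddle on the wheel: a flat plate set along the radius, 30 mm long (radius 53 to 83 mm), 8 mm thick, from the disc at z 52 mm up to z 95 mm. The five are alike, 72 degrees apart, and turn with the wheel. With the wheel at 0 this one is 216 degrees counter-clockwise from the carousel's own +x.
- paddle3 (a point): Middle of the top of one upright paddle on the wheel: a flat plate set along the radius, 30 mm long (radius 53 to 83 mm), 8 mm thick, from the disc at z 52 mm up to z 95 mm. The five are alike, 72 degrees apart, and turn with the wheel. With the wheel at 0 this one is 288 degrees counter-clockwise from the carousel's own +x.
- paddle4 (a point): Middle of the top of one upright paddle on the wheel: a flat plate set along the radius, 30 mm long (radius 53 to 83 mm), 8 mm thick, from the disc at z 52 mm up to z 95 mm. The five are alike, 72 degrees apart, and turn with the wheel. With the wheel at 0 this one is 0 degrees counter-clockwise from the carousel's own +x.
- bottle: Bystander: small amber bottle with a red cap, loose, radius 28 mm, 110 mm high; origin at its foot.
- beaker: Bystander: glass beaker, loose, radius 32 mm, 85 mm high; origin at its foot.
- rack: Bystander: blue block of capped vials, loose, 75 x 120 mm, 44 mm high; origin under its middle.

How it is judged:
By the outcome, as a careful person would: the job done as asked, in the order asked, and still so for the second after the job is handed in, with the robot touching nothing.
It also fails if it takes over 51 s, if anything falls off the work surface, if the arm or the gripper's body presses on something with over 40 N, if the wrist force passes 120 N, or if a joint passes its speed limit or range.

## Working session

There is one attempt and no reset: what is moved stays moved. The work goes in short steps, Python scripts to look and compute and a tool call to move; the robot and the scene stay as the last step left them, time stands still between calls to the robot, and variables do not carry over. Pictures are saved under pics/ and viewed, at most 10 in all, crops included, and the job is handed in when it is done.

Besides the shell and the picture viewer there is one more tool, called after "Emit:" as a command line: name --argument value ..., lists and objects as JSON in quotes. send_rows: Moves the arm, as the interface text tells. Shift numbers are shares of 0.12 m and turn numbers shares of 180 degrees, none past 1 either way. Its arguments: {"type":"object","properties":{"targets":{"type":"array","items":{"type":"object","properties":{"x":{"type":"number"},"y":{"type":"number"},"z":{"type":"number"},"ax":{"type":"number"},"ay":{"type":"number"},"az":{"type":"number"},"hand":{"type":"number"}}}}},"required":["targets"]}

```bash
mkdir -p pics; ls; python3 - <<'E'
from cell import *
import cv2,numpy as np
print(sense(),finger_overhang)
for n in("scene","top","wrist"):
    c=calibration(n);print(n,c)
    cv2.imwrite(f"pics/{n}0.png",read_camera(n)[:,:,::-1])
E
```

```text
pics
{'time': 0.0, 'qpos': array([ 1.20138459e+00,  3.14042111e-01,  4.49499893e-02,  1.30358882e+00,
       -4.88379530e-05,  1.43123723e+00]), 'joint_vel': array([-0.00135783,  0.00083763,  0.00165925,  0.00153478, -0.00049702,
       -0.00054333]), 'effort': array([-4.98604113e-04, -4.80626392e+01,  2.98534083e+01,  1.93573436e-02,
       -1.61963853e-04,  5.07568046e-06]), 'position': array([0.13080624, 0.55936088, 0.21667331]), 'tcp_rot': array([ 1.14673422e-01,  9.93402797e-01, -9.18107992e-04, -2.13591515e-04]), 'contact_force': array([-0.50634486,  0.66499049,  0.31439072]), 'wrist_torque': array([-0.02020395,  0.01670085, -0.0319173 ]), 'grasp_force': 0.0, 'grip_width': 0.08535513118243668} 0.017
scene {'camera_matrix': array([[443.89861127,   0.        , 314.01029719],
       [  0.        , 443.89861127, 240.62011029],
       [  0.        ,   0.        ,   1.        ]]), 'origin': array([ 1.00256631, -0.39067704,  0.93444076]), 'orientation': array([ 0.86297658,  0.40402412, -0.13001332, -0.27410301])}
top {'camera_matrix': array([[492.09104768,   0.        , 316.64471174],
       [  0.        , 492.09104768, 241.87306678],
       [  0.        ,   0.        ,   1.        ]]), 'origin': array([ 0.38151302, -0.01667419,  1.30933739]), 'orientation': array([-0.69601315,  0.71558145, -0.04620776,  0.03706377])}
wrist {'camera_matrix': array([[334.61963456,   0.        , 319.13812885],
       [  0.        , 334.61963456, 240.20657687],
       [  0.        ,   0.        ,   1.        ]]), 'hand_eye': array([[-5.83948988e-04, -9.45302476e-01, -3.26194555e-01,
         8.38416105e-02],
       [ 9.99999794e-01, -6.38912602e-04,  6.13645955e-05,
         3.40831048e-04],
       [-2.66417916e-04, -3.26194452e-01,  9.45302654e-01,
        -1.55473084e-01],
       [ 0.00000000e+00,  0.00000000e+00,  0.00000000e+00,
         1.00000000e+00]])}
```

View pics/top0.png

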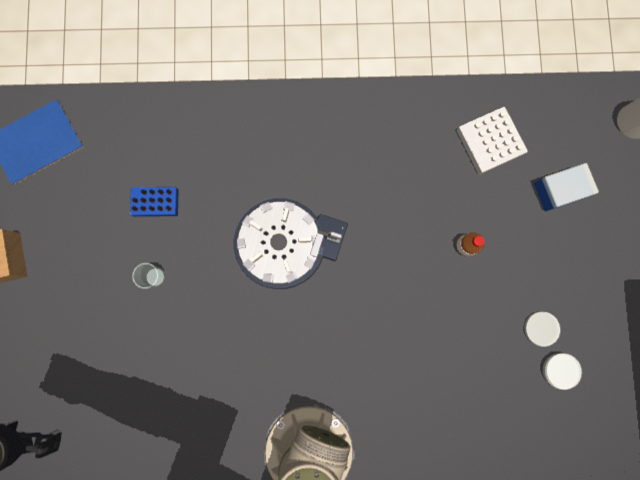

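View pics/scene0.png

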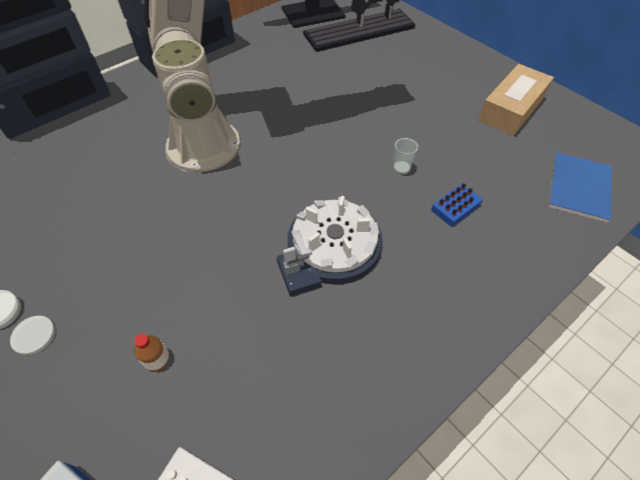

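Top: the carousel hub is at (279,242) with its foot to the right at (330,237), so own −y is roughly world −y. The bottle is at (470,243), beaker (148,275) and rack (154,202), all well clear. Scene: wheel at (335,235), lug near (290,257).

```bash
cat > h.py <<'E'
import numpy as np,cv2
from scipy.spatial.transform import Rotation as R
from cell import *
def cam(n):
    c=calibration(n);K=c["camera_matrix"]
    if n=="wrist":
        s=sense();T=np.eye(4);T[:3,:3]=R.from_quat(s["tcp_rot"]).as_matrix();T[:3,3]=s["position"]
        M=T@c["hand_eye"];return K,M[:3,:3],M[:3,3]
    return K,R.from_quat(c["orientation"]).as_matrix(),np.array(c["origin"])
def plane(C,uv,z):
    K,Q,o=C;d=Q@np.linalg.solve(K,[uv[0],uv[1],1]);return o+d*(z-o[2])/d[2]
def proj(C,p):
    K,Q,o=C;q=K@(Q.T@(np.asarray(p)-o));return q[:2]/q[2]
def cross(C1,a,C2,b):
    A=[];r=[]
    for (K,Q,o),uv in((C1,a),(C2,b)):
        d=Q@np.linalg.solve(K,[*uv,1]);d/=np.linalg.norm(d);P=np.eye(3)-np.outer(d,d);A.append(P);r.append(P@o)
    return np.linalg.lstsq(np.vstack(A),np.hstack(r),rcond=None)[0]
E
python3 - <<'E'
from h import *
for n,(cx,cy) in (("top",(285,242)),("scene",(330,240))):
    im=cv2.imread(f"pics/{n}0.png");C=cam(n)
    cv2.imwrite(f"pics/{n}c.png",cv2.resize(im[cy-60:cy+60,cx-80:cx+80],None,fx=5,fy=5,interpolation=cv2.INTER_CUBIC))
    m=cv2.inRange(im,(110,110,110),(255,255,255));roi=np.zeros_like(m);roi[cy-65:cy+65,cx-80:cx+80]=255
    cs,_=cv2.findContours(m&roi,cv2.RETR_EXTERNAL,cv2.CHAIN_APPROX_NONE);c=max(cs,key=cv2.contourArea)
    P=np.array([plane(C,p,.058)[:2] for p in c[:,0]])
    (x,y),r=cv2.minEnclosingCircle(P.astype(np.float32));print(n,x,y,r)
    # base: fit rim of dark hub
    g=cv2.cvtColor(im,cv2.COLOR_BGR2GRAY)
    h=cv2.inRange(g,0,95);n2,l,st,ce=cv2.connectedComponentsWithStats(h)
    for i in range(1,n2):
        if 60<st[i,4]<600 and abs(ce[i,0]-cx)<25 and abs(ce[i,1]-cy)<25: print(ce[i],st[i,4],plane(C,ce[i],.058))
E
```

```text
top 0.5322152972221375 0.05839817598462105 0.11124638468027115
scene 0.5269105434417725 0.03994489461183548 0.13559624552726746
```

View pics/topc.png

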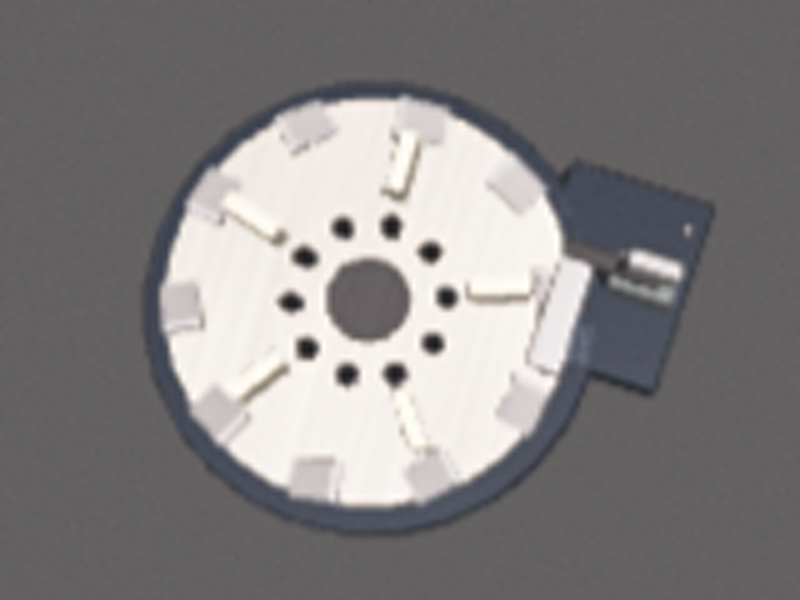

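View pics/scenec.png

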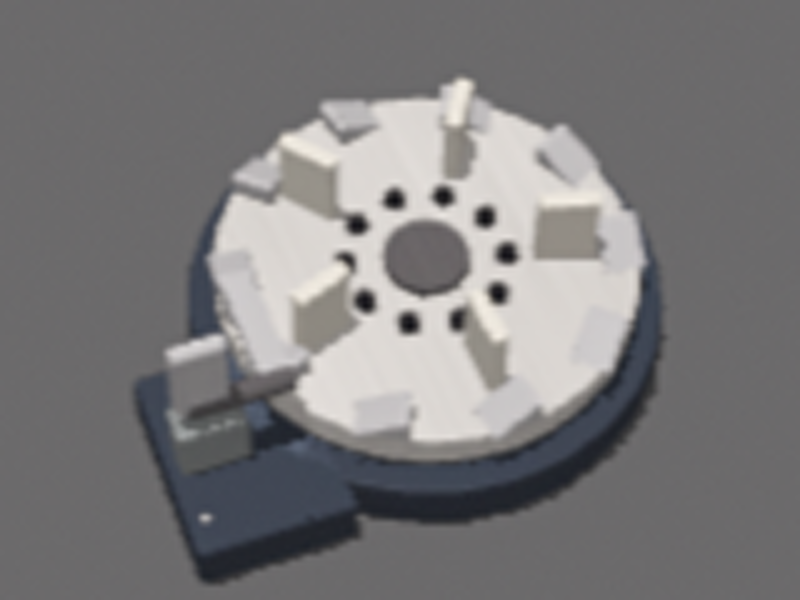

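The crops show the hub (top crop 369,299; scene crop 426,258), the five paddles, and the pawl arm with its nose in a notch (560,315). The lug is at (655,262) in the top crop and (195,345) in the scene crop. The foot's outer edge runs from (715,208) to (657,393) in the top crop.

```bash
python3 - <<'E'
from h import *
T=cam("top");S=cam("scene")
t=lambda a,b:(205+(a+.5)/5-.5,182+(b+.5)/5-.5)
s=lambda a,b:(250+(a+.5)/5-.5,180+(b+.5)/5-.5)
hub=cross(T,t(369,299),S,s(426,257));print("hub",hub,plane(T,t(369,299),.058),plane(S,s(426,257),.058))
lug=cross(T,t(655,262),S,s(195,345));print("lug",lug)
a,b=plane(T,t(715,208),.01),plane(T,t(657,393),.01);yaw=np.arctan2(*(a-b)[[1,0]]);print("foot yaw",yaw,np.linalg.norm(a-b))
d=(lug-hub)[:2];print("lug yaw",np.arctan2(d[1],d[0])-np.arctan2(-134,55),np.linalg.norm(d))
# caps angles, paddles
for p in [(408,152),(500,289),(255,217)]:
    q=plane(T,t(*p),.095)-hub;print("paddle",np.degrees(np.arctan2(q[1],q[0])),np.hypot(*q[:2]))
for p in [(308,152),(460,98),(568,203),(490,322),(323,288)]:
    q=plane(S,s(*p),.095)-hub;print("paddleS",np.degrees(np.arctan2(q[1],q[0])),np.hypot(*q[:2]))
E
```

```text
hub [0.53345641 0.06292819 0.05683923] [0.53328216 0.06280683 0.058     ] [0.53410575 0.06237893 0.058     ]
lug [ 0.53962035 -0.08108928  0.1224685 ]
foot yaw -0.33573942719891253 0.10406245123086075
lug yaw -0.3467066338684597 0.14414931853128654
paddle -18.756401692946362 0.0727261817204283
paddle -91.19867770018672 0.06763721062429454
paddle 54.5892133758505 0.06561997709311722
paddleS -161.3368974212745 0.067873876460062
paddleS 126.1908154162295 0.07203204931881646
paddleS 53.447725810551 0.06692246893199867
paddleS -17.839623343857355 0.07076044216979557
paddleS -87.361575901542 0.06845208940491743
```

Emit:
send_rows --targets '[{"x": -1,"y": -1,"z": 0,"ax": 0,"ay": 0,"az": 0,"hand": 0},{"x": -1,"y": -1,"z": 0,"ax": 0,"ay": 0,"az": 0,"hand": 0},{"x": -1,"y": -1,"z": 0,"ax": 0,"ay": 0,"az": 0,"hand": 0},{"x": -1,"y": -1,"z": 0,"ax": 0,"ay": 0,"az": 0,"hand": 0},{"x": -1,"y": -1,"z": 0,"ax": 0,"ay": 0,"az": 0,"hand": 0}]'

```text
time: 0.57
position: [0.2224, 0.4107, 0.2173]
tcp_rot: [0.117, 0.993, -0.002, 0.0]
contact_force: [0.6, -0.1, -0.0]
grip_width: 0.0259
grasp_force: 0.0
```

Emit:
send_rows --targets '[{"x": -1,"y": -1,"z": 0,"ax": 0,"ay": 0,"az": 0,"hand": 0},{"x": -1,"y": -1,"z": 0,"ax": 0,"ay": 0,"az": 0,"hand": 0},{"x": -1,"y": -1,"z": 0,"ax": 0,"ay": 0,"az": 0,"hand": 0},{"x": -1,"y": -1,"z": 0,"ax": 0,"ay": 0,"az": 0,"hand": 0},{"x": -1,"y": -1,"z": 0,"ax": 0,"ay": 0,"az": 0,"hand": 0}]'

```text
time: 0.98
position: [0.3129, 0.2669, 0.2175]
tcp_rot: [0.118, 0.993, -0.001, 0.001]
contact_force: [-0.1, 0.8, 0.5]
grip_width: 0.0001
grasp_force: 0.0
```

Emit:
send_rows --targets '[{"x": -1,"y": -1,"z": 0,"ax": 0,"ay": 0,"az": 0,"hand": 0},{"x": -1,"y": -1,"z": 0,"ax": 0,"ay": 0,"az": 0,"hand": 0},{"x": -1,"y": -1,"z": 0,"ax": 0,"ay": 0,"az": 0,"hand": 0},{"x": -1,"y": -1,"z": 0,"ax": 0,"ay": 0,"az": 0,"hand": 0},{"x": -1,"y": -1,"z": 0,"ax": 0,"ay": 0,"az": 0,"hand": 0}]'

```text
time: 1.4
position: [0.4031, 0.1228, 0.2175]
tcp_rot: [0.118, 0.993, -0.001, 0.001]
contact_force: [0.0, 0.3, 0.2]
grip_width: 0.0001
grasp_force: 0.0
```

Emit:
send_rows --targets '[{"x": -1,"y": -1,"z": 0,"ax": 0,"ay": 0,"az": 0.535,"hand": 0},{"x": -1,"y": -1,"z": 0,"ax": 0,"ay": 0,"az": 0.535,"hand": 0},{"x": -1,"y": -1,"z": 0,"ax": 0,"ay": 0,"az": 0.535,"hand": 0},{"x": -1,"y": -1,"z": 0,"ax": 0,"ay": 0,"az": 0.535,"hand": 0},{"x": -1,"y": -1,"z": 0,"ax": 0,"ay": 0,"az": 0.535,"hand": 0},{"x": -1,"y": -1,"z": 0,"ax": 0,"ay": 0,"az": 0.535,"hand": 0},{"x": -1,"y": -1,"z": 0,"ax": 0,"ay": 0,"az": 0.535,"hand": 0},{"x": -1,"y": -1,"z": 0,"ax": 0,"ay": 0,"az": 0.535,"hand": 0},{"x": -1,"y": -1,"z": 0,"ax": 0,"ay": 0,"az": 0.535,"hand": 0},{"x": -1,"y": -1,"z": 0,"ax": 0,"ay": 0,"az": 0.535,"hand": 0},{"x": -1,"y": -1,"z": 0,"ax": 0,"ay": 0,"az": 0.535,"hand": 0},{"x": -1,"y": -1,"z": 0,"ax": 0,"ay": 0,"az": 0.535,"hand": 0}]'

```text
time: 2.4
position: [0.4889, -0.0159, 0.2173]
tcp_rot: [0.763, 0.647, -0.0, -0.0]
contact_force: [-0.1, 1.0, -0.7]
grip_width: 0.0003
grasp_force: 0.0
```

Emit:
send_rows --targets '[{"x": 0,"y": 0,"z": 0,"ax": 0,"ay": 0,"az": 0,"hand": 0},{"x": 0,"y": 0,"z": 0,"ax": 0,"ay": 0,"az": 0,"hand": 0},{"x": 0,"y": 0,"z": 0,"ax": 0,"ay": 0,"az": 0,"hand": 0}]'

```text
time: 2.65
position: [0.489, -0.0163, 0.2175]
tcp_rot: [0.76, 0.65, -0.0, -0.0]
contact_force: [-0.1, 0.6, -0.0]
grip_width: -0.0003
grasp_force: 0.0
```

```bash
cat >> h.py <<'E'
HUB=np.array([.5335,.0627]);YAW=-.34
def own2w(x,y): c,s=np.cos(YAW),np.sin(YAW);return HUB+np.array([c*x-s*y,s*x+c*y])/1000
def w2own(p): c,s=np.cos(YAW),np.sin(YAW);d=(np.asarray(p)[:2]-HUB)*1000;return np.array([c*d[0]+s*d[1],-s*d[0]+c*d[1]])
def go(x,y,tipz):
    "shares to bring the TCP over own x,y (mm) with the fingertips at tipz (mm)"
    s=sense();T=R.from_quat(s["tcp_rot"]);d=np.append(own2w(x,y),(tipz/1000+finger_overhang))-s["position"]
    Q=T.as_matrix();print("t",s["time"],"own",w2own(s["position"]).round(1),"tip",(s["position"][2]-finger_overhang)*1e3,"yaw err deg",np.degrees(np.arctan2(Q[1,0],Q[0,0])-YAW-np.pi/2),"F",s["contact_force"].round(1))
    print("shares",(T.inv().apply(d)/.12).round(3))
E
python3 - <<'E'
from h import *
go(25,-140,88)
C=cam("wrist");cv2.imwrite("pics/w1.png",read_camera("wrist")[:,:,::-1])
for p in [(0,0,.058),(55,-134,.117),(55,-96,.072),(-7,-96,.054)]: print(p,proj(C,[*own2w(*p[:2]),p[2]]))
E
```

```text
t 2.65 own [-15.6 -89.4] tip 200.45435680751712 yaw err deg 10.571978256161302 F [-0.1  0.6 -0. ]
shares [-0.477  0.255  0.937]
(0, 0, 0.058) [354.42261072 124.29770476]
(55, -134, 0.117) [390.02690738 298.5233518 ]
(55, -96, 0.072) [390.52055576 240.44053776]
(-7, -96, 0.054) [326.14056618 223.72504209]
```

View pics/w1.png

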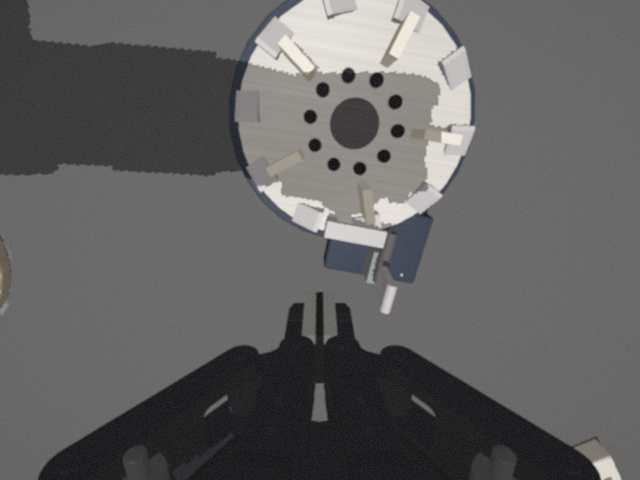

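The wrist view agrees with the model: hub seen at (354,124), lug top at (388,299), arm (357,233). The shut fingertips are at (319,300), about 30 mm wide.

Emit:
send_rows --targets '[{"x": -0.48,"y": 0.25,"z": 0,"ax": 0,"ay": 0,"az": 0.059,"hand": 0},{"x": -0.48,"y": 0.25,"z": 0,"ax": 0,"ay": 0,"az": 0.059,"hand": 0},{"x": -0.48,"y": 0.25,"z": 0,"ax": 0,"ay": 0,"az": 0.059,"hand": 0},{"x": -0.48,"y": 0.25,"z": 0.3,"ax": 0,"ay": 0,"az": 0.059,"hand": 0},{"x": -0.48,"y": 0.25,"z": 0.6,"ax": 0,"ay": 0,"az": 0.059,"hand": 0},{"x": -0.48,"y": 0.25,"z": 0.85,"ax": 0,"ay": 0,"az": 0.059,"hand": 0},{"x": -0.48,"y": 0.25,"z": 0.937,"ax": 0,"ay": 0,"az": 0.059,"hand": 0},{"x": -0.48,"y": 0.25,"z": 0.937,"ax": 0,"ay": 0,"az": 0.059,"hand": 0},{"x": -0.48,"y": 0.25,"z": 0.937,"ax": 0,"ay": 0,"az": 0.059,"hand": 0}]'

```text
time: 3.45
position: [0.5096, -0.0782, 0.1057]
tcp_rot: [0.817, 0.576, -0.0, -0.0]
contact_force: [0.8, -0.2, 0.1]
grip_width: -0.0002
grasp_force: 0.0
```

```bash
python3 - <<'E'
from h import *
go(70,-140,88)
E
```

```text
t 3.45 own [  24.5 -140.8] tip 88.69668479417201 yaw err deg -0.18764244897453136 F [ 0.8 -0.2  0.1]
shares [0.008 0.379 0.006]
```

Aligned. Now I push the lug toward own +x, slowly.

Emit:
send_rows --targets '[{"x": 0,"y": 0.04,"z": 0,"ax": 0,"ay": 0,"az": 0,"hand": 0},{"x": 0,"y": 0.08,"z": 0,"ax": 0,"ay": 0,"az": 0,"hand": 0},{"x": 0,"y": 0.12,"z": 0,"ax": 0,"ay": 0,"az": 0,"hand": 0},{"x": 0,"y": 0.16,"z": 0,"ax": 0,"ay": 0,"az": 0,"hand": 0},{"x": 0,"y": 0.2,"z": 0,"ax": 0,"ay": 0,"az": 0,"hand": 0},{"x": 0,"y": 0.24,"z": 0,"ax": 0,"ay": 0,"az": 0,"hand": 0},{"x": 0,"y": 0.28,"z": 0,"ax": 0,"ay": 0,"az": 0,"hand": 0},{"x": 0,"y": 0.32,"z": 0,"ax": 0,"ay": 0,"az": 0,"hand": 0},{"x": 0,"y": 0.35,"z": 0,"ax": 0,"ay": 0,"az": 0,"hand": 0},{"x": 0,"y": 0.38,"z": 0,"ax": 0,"ay": 0,"az": 0,"hand": 0},{"x": 0,"y": 0.4,"z": 0,"ax": 0,"ay": 0,"az": 0,"hand": 0},{"x": 0,"y": 0.4,"z": 0,"ax": 0,"ay": 0,"az": 0,"hand": 0}]'

```text
time: 4.45
position: [0.5552, -0.0948, 0.105]
tcp_rot: [0.818, 0.575, 0.0, 0.0]
contact_force: [0.3, 0.1, 0.2]
grip_width: 0.0002
grasp_force: 0.0
```

```bash
python3 - <<'E'
from h import *
go(80,-140,88)
im=read_camera("scene")[:,:,::-1];im2=read_camera("wrist")[:,:,::-1]
cv2.imwrite("pics/s2.png",np.hstack([cv2.resize(im[180:300,250:410],(400,300)),cv2.resize(im2,(400,300))]))
E
```

```text
t 4.45 own [  73.  -141.3] tip 88.03470242567413 yaw err deg -0.2529899058718284 F [0.3 0.1 0.2]
shares [0.011 0.058 0.   ]
```

View pics/s2.png

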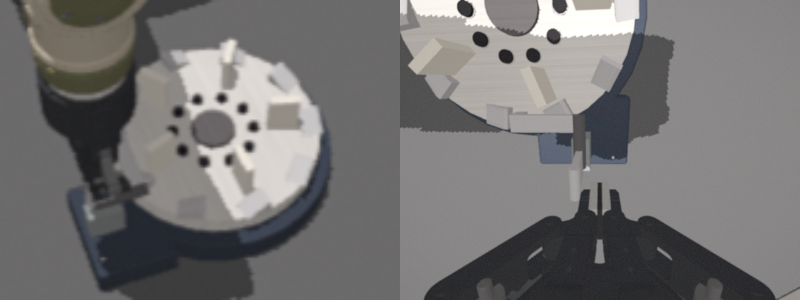

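```bash
python3 - <<'E'
from h import *
C=cam("wrist")
f=lambda p:(proj(C,[*own2w(*p[:2]),p[2]/1000])*.625+[400,0]).round()
for p in [(55,-121,117),(55,-147,117),(55,-121,88),(55,-147,88),(73,-141,88),(73,-130,88),(73,-130,105)]: print(p,f(p))
for th in(.5,1.,1.45): print(th,[f((55+45*np.sin(th),y,72+45*np.cos(th))) for y in(-121,-147)], f((55-62*np.cos(th),-96,72+62*np.sin(th))))
E
python3 - <<'E'
import cv2
from h import *
cv2.imwrite("pics/w3.png",read_camera("wrist")[:,:,::-1])
E
```

```text
(55, -121, 117) [576. 169.]
(55, -147, 117) [577. 199.]
(55, -121, 88) [579. 155.]
(55, -147, 88) [581. 182.]
(73, -141, 88) [600. 176.]
(73, -130, 88) [600. 165.]
(73, -130, 105) [600. 173.]
0.5 [array([605., 166.]), array([605., 195.])] [507. 132.]
1.0 [array([624., 159.]), array([623., 186.])] [524. 140.]
1.45 [array([629., 151.]), array([628., 176.])] [560. 143.]
```

View pics/w3.png

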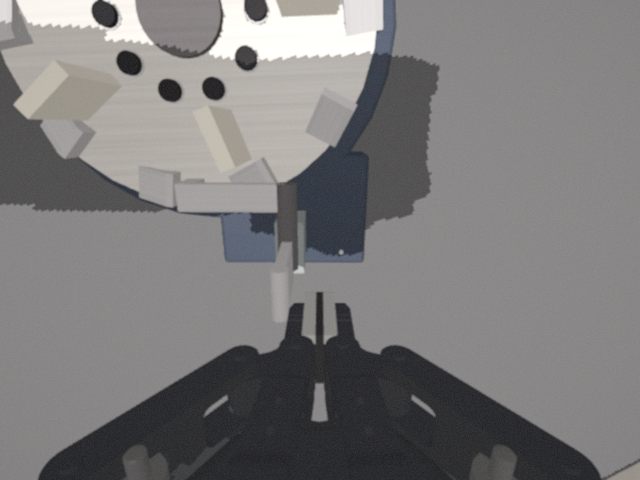

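```bash
python3 - <<'E'
from h import *
S=cam("scene");s=sense();Q=R.from_quat(s["tcp_rot"])
im=read_camera("scene")[:,:,::-1];x0,y0,k=240,200,8
c=cv2.resize(im[y0:y0+75,x0:x0+100],None,fx=k,fy=k,interpolation=cv2.INTER_CUBIC)
for z,col in((.017,(0,0,255)),(0,(0,255,0)),(-.018,(255,0,0))):
    for x in(-.011,.011):
        u=proj(S,Q.apply([x,0,z])+s["position"]);p=((u-[x0,y0]+.5)*k).astype(int);cv2.circle(c,tuple(map(int,p)),3,col,-1)
u=proj(S,[*own2w(55,-134),.117]);p=((u-[x0,y0]+.5)*k).astype(int);cv2.circle(c,tuple(map(int,p)),3,(0,255,255),-1)
cv2.imwrite("pics/s4.png",c)
E
```

```text
(no output)
```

View pics/s4.png

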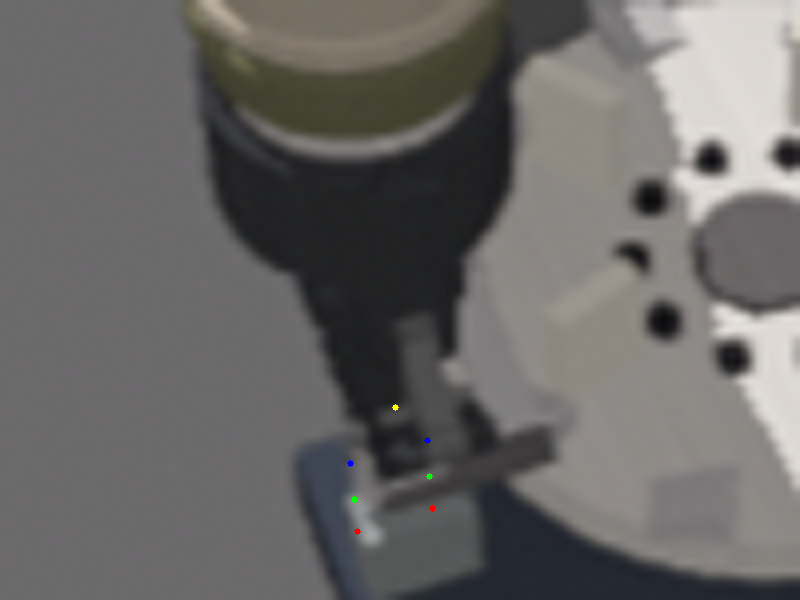

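Marks for the tip hypotheses put the shut fingertips (about (400,472)) near or slightly behind the TCP. So the finger went only ~6 mm below the lug top, tilted it and passed over. I'll lift, go back and push again about 23 mm lower, which is still above the post.

Emit:
send_rows --targets '[{"x": 0.04,"y": 0,"z": -0.3,"ax": 0,"ay": 0,"az": 0,"hand": 0},{"x": 0.04,"y": 0,"z": -0.35,"ax": 0,"ay": 0,"az": 0,"hand": 0},{"x": 0.04,"y": -0.2,"z": -0.35,"ax": 0,"ay": 0,"az": 0,"hand": 0},{"x": 0.04,"y": -0.44,"z": -0.35,"ax": 0,"ay": 0,"az": 0,"hand": 0},{"x": 0.04,"y": -0.44,"z": -0.3,"ax": 0,"ay": 0,"az": 0,"hand": 0},{"x": 0.04,"y": -0.44,"z": 0,"ax": 0,"ay": 0,"az": 0,"hand": 0},{"x": 0.04,"y": -0.44,"z": 0.19,"ax": 0,"ay": 0,"az": 0,"hand": 0},{"x": 0.04,"y": -0.44,"z": 0.19,"ax": 0,"ay": 0,"az": 0,"hand": 0},{"x": 0.04,"y": -0.44,"z": 0.19,"ax": 0,"ay": 0,"az": 0,"hand": 0}]'

```text
time: 5.4
position: [0.5056, -0.072, 0.0818]
tcp_rot: [0.818, 0.576, -0.001, -0.001]
contact_force: [-0.1, -0.5, 0.7]
grip_width: -0.0001
grasp_force: 0.0
```

```bash
python3 - <<'E'
from h import *
go(70,-136,65)
E
```

```text
t 5.4 own [  18.6 -136.2] tip 64.77693739919285 yaw err deg -0.24525616290549643 F [-0.1 -0.5  0.7]
shares [ 0.004  0.428 -0.003]
```

Emit:
send_rows --targets '[{"x": 0,"y": 0.06,"z": 0,"ax": 0,"ay": 0,"az": 0,"hand": 0},{"x": 0,"y": 0.11,"z": 0,"ax": 0,"ay": 0,"az": 0,"hand": 0},{"x": 0,"y": 0.15,"z": 0,"ax": 0,"ay": 0,"az": 0,"hand": 0},{"x": 0,"y": 0.19,"z": 0,"ax": 0,"ay": 0,"az": 0,"hand": 0},{"x": 0,"y": 0.23,"z": 0,"ax": 0,"ay": 0,"az": 0,"hand": 0},{"x": 0,"y": 0.27,"z": 0,"ax": 0,"ay": 0,"az": 0,"hand": 0},{"x": 0,"y": 0.31,"z": 0,"ax": 0,"ay": 0,"az": 0,"hand": 0},{"x": 0,"y": 0.35,"z": 0,"ax": 0,"ay": 0,"az": 0,"hand": 0},{"x": 0,"y": 0.39,"z": 0,"ax": 0,"ay": 0,"az": 0,"hand": 0},{"x": 0,"y": 0.42,"z": 0,"ax": 0,"ay": 0,"az": 0,"hand": 0},{"x": 0,"y": 0.44,"z": 0,"ax": 0,"ay": 0,"az": 0,"hand": 0},{"x": 0,"y": 0.44,"z": 0,"ax": 0,"ay": 0,"az": 0,"hand": 0}]'

```text
time: 6.4
position: [0.557, -0.0903, 0.0823]
tcp_rot: [0.818, 0.575, 0.0, 0.0]
contact_force: [-0.9, -0.1, -0.2]
grip_width: 0.0002
grasp_force: 0.0
```

```bash
python3 - <<'E'
from h import *
go(20,-136,100)
C=cam("wrist");im=read_camera("wrist")[:,:,::-1];cv2.imwrite("pics/w5.png",im)
g=im.max(2).astype(int)
f=lambda p:proj(C,[*own2w(*p[:2]),p[2]/1000]).round()
# is the arm seen where it lies when down?
print([ (f((x,-96,75)),im[tuple(f((x,-96,75)).astype(int)[::-1])]) for x in(0,15,30,40)])
print([(f((55,-96,z)),im[tuple(f((55,-96,z)).astype(int)[::-1])]) for z in(90,110,130)])
E
```

```text
t 6.4 own [  73.2 -136.5] tip 65.31499409536747 yaw err deg -0.25629446509838777 F [-0.9 -0.1 -0.2]
shares [ 0.002 -0.443 -0.289]
[(array([173., 218.]), array([156, 159, 165], dtype=uint8)), (array([203., 218.]), array([137, 139, 141], dtype=uint8)), (array([233., 218.]), array([149, 149, 153], dtype=uint8)), (array([253., 218.]), array([150, 150, 152], dtype=uint8))]
[(array([279., 226.]), array([97, 97, 99], dtype=uint8)), (array([273., 240.]), array([78, 79, 83], dtype=uint8)), (array([266., 259.]), array([118, 101,  91], dtype=uint8))]
```

```bash
python3 - <<'E'
from h import *
w=cv2.imread("pics/w5.png");s=read_camera("scene")[:,:,::-1]
cv2.imwrite("pics/v6.png",np.hstack([w[100:400,130:530],cv2.resize(s[185:275,235:355],(400,300),interpolation=cv2.INTER_CUBIC)]))
E
```

```text
(no output)
```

View pics/v6.png

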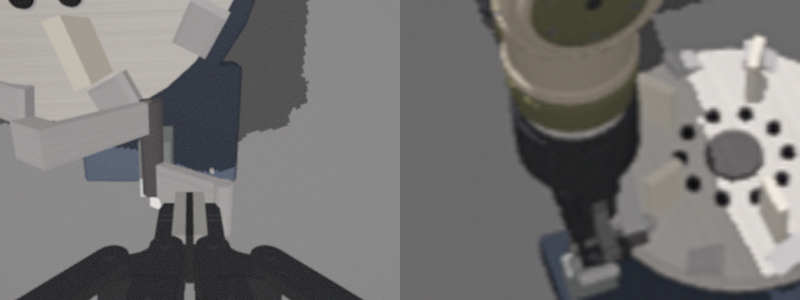

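The pawl is about half raised: arm tilted at (80,135), lug leaning over the fingertip at (210,190). I'll keep pushing.

Emit:
send_rows --targets '[{"x": 0,"y": 0.04,"z": 0,"ax": 0,"ay": 0,"az": 0,"hand": 0},{"x": 0,"y": 0.08,"z": 0,"ax": 0,"ay": 0,"az": 0,"hand": 0},{"x": 0,"y": 0.12,"z": 0,"ax": 0,"ay": 0,"az": 0,"hand": 0},{"x": 0,"y": 0.15,"z": 0,"ax": 0,"ay": 0,"az": 0,"hand": 0},{"x": 0,"y": 0.17,"z": 0,"ax": 0,"ay": 0,"az": 0,"hand": 0},{"x": 0,"y": 0.17,"z": 0,"ax": 0,"ay": 0,"az": 0,"hand": 0},{"x": 0,"y": 0.17,"z": 0,"ax": 0,"ay": 0,"az": 0,"hand": 0}]'

```text
time: 7.08
position: [0.5756, -0.097, 0.0822]
tcp_rot: [0.818, 0.575, -0.0, -0.0]
contact_force: [-0.5, 0.4, -0.2]
grip_width: 0.0
grasp_force: 0.0
```

```bash
cat > pawl.py <<'E'
from h import *
# the wheel-side edge of the arm swings in own x-z; compare where tip pixels would be with brightness of the lug/arm
def pts(C,th):
    f=lambda x,y,z:proj(C,[*own2w(x,y),z/1000]).round().astype(int).tolist()
    s,c=np.sin(th),np.cos(th)
    return dict(lug=[f(55+45*s,y,72+45*c) for y in(-121,-147)],nose=[f(55-62*c-18*s*0,y,72+62*s) for y in(-88,-104)])
E
python3 - <<'E'
from pawl import *
go(20,-136,100)
C=cam("wrist");im=read_camera("wrist")[:,:,::-1];cv2.imwrite("pics/w7.png",im)
for t in(0,.5,.8,1.1,1.45):print(t,pts(C,t))
# bright elongated pieces in the region of the pawl
g=cv2.cvtColor(im,cv2.COLOR_BGR2GRAY)[170:350:12,60:440:10]
print(np.array2string(g,max_line_width=300))
E
```

```text
t 7.0833 own [  93.  -136.5] tip 65.20868783454027 yaw err deg -0.2524280420420779 F [-0.5  0.4 -0.2]
shares [ 0.002 -0.608 -0.29 ]
0 {'lug': [[226, 304], [231, 357]], 'nose': [[120, 201], [126, 232]]}
0.5 {'lug': [[280, 297], [283, 349]], 'nose': [[98, 216], [106, 252]]}
0.8 {'lug': [[306, 288], [307, 338]], 'nose': [[103, 226], [112, 265]]}
1.1 {'lug': [[323, 277], [323, 324]], 'nose': [[128, 235], [136, 277]]}
1.45 {'lug': [[332, 265], [331, 309]], 'nose': [[180, 241], [187, 284]]}
[[174 175 175 177 178 179 176 178 177 191 190 160 160 162 160 182 153 183 182 183 183 182 110  55  59  63  62  61  68  84  86  90  85  87  88  88  85  88]
 [177 177 175 153 161 178 177 176 177 178 193 194 166 181 158 162 150 181 179 183 184  58  55  60  61  60  61  62  69  81  90  86  84  86  84  84  85  88]
 [176 177 178 159 161 163 130 176 181 181 183 180 182 159 158 160 167 138 183 118  57  59  57  65  57  60  61  66  78  86  91  86  85  83  85  85  87  88]
 [ 83  88 119 163 162 162 130 164 178 179 177 181 180 179 159 160 158 142 133  75  57  60  61  57  57  59  59  62  84  88  88  90  86  87  87  86
[... 1015 characters left out ...]
04  83 164 165 166 168 165 166 164 165 143 139 141 144 140 144 138 140 140 143]
 [139 137 139 141 137 138 140 141 139 141 139 140 141 141 139 142 142 142 140 240 240 241 242 185 140 137  38 140 122 140 141 142 142 144 142 141 141 141]
 [138 138 139 142 139 140 139 137 139 142 138 142 144 143 141 140 140 141 140 140 141 141 140  49  52 138  40 139  48  81 141 138 142 142 139 139 140 139]
 [140 141 137 140 140 139 139 142 141 141 138 139 142 141 139 139 141 142 143 143 143 142 143  45  51 136  42 137  50  38 140 139 141 141 143 141 143 140]
 [139 140 140 139 139 139 141 140 141 139 140 139 140 140 140 141 139 142 140 142 142 140 142  48  46 132  47  80  47  47 140 141 141 140 139 141 140 142]]
```

Pixel check: lug corners at (332,265)/(331,305) and the arm end match the 1.45 stop, so the pawl is up. I'll lift clear, then go over paddle0.

Emit:
send_rows --targets '[{"x": 0,"y": 0,"z": -0.3,"ax": 0,"ay": 0,"az": 0,"hand": 0},{"x": 0,"y": 0,"z": -0.65,"ax": 0,"ay": 0,"az": 0,"hand": 0},{"x": 0,"y": 0,"z": -1,"ax": 0,"ay": 0,"az": 0,"hand": 0},{"x": 0.3,"y": 0,"z": -1,"ax": 0,"ay": 0,"az": 0,"hand": 0},{"x": 0.65,"y": 0,"z": -1,"ax": 0,"ay": 0,"az": 0,"hand": 0},{"x": 1,"y": 0,"z": -1,"ax": 0,"ay": 0,"az": 0,"hand": 0},{"x": 1,"y": 0,"z": -1,"ax": 0,"ay": 0,"az": 0,"hand": 0},{"x": 1,"y": 0,"z": -1,"ax": 0,"ay": 0,"az": 0,"hand": 0}]'

```text
time: 7.8
position: [0.6161, 0.0183, 0.2021]
tcp_rot: [0.817, 0.577, -0.0, -0.0]
contact_force: [0.3, 0.1, -0.4]
grip_width: -0.0004
grasp_force: 0.0
```

```bash
cat > wheel.py <<'E'
from h import *
def caps(n="wrist",save=None):
    C=cam(n);im=read_camera(n)
    if save: cv2.imwrite(save,im[:,:,::-1])
    m=cv2.inRange(im,(0,0,0),(45,45,45));k,l,st,ce=cv2.connectedComponentsWithStats(m)
    A=[]
    for i in range(1,k):
        if st[i,4]<8: continue
        p=w2own(plane(C,ce[i],.057));r=np.hypot(*p)
        if 35<r<45: A.append([np.degrees(np.arctan2(p[1],p[0])),r,st[i,4]])
    A=np.array(A).reshape(-1,3);ph=np.angle(np.exp(1j*np.radians(A[:,0])*10))/10
    M=np.mean([np.exp(10j*x) for x in ph]) if len(A) else 0
    print(n,"caps",len(A),A[:,:2].round(1).tolist(),"phase rad",(np.angle(M)/10).round(4));return A
E
python3 - <<'E'
from wheel import *
go(52,65,83-34)
caps("wrist","pics/w8.png");caps("top");caps("scene")
E
```

```text
t 7.8 own [ 92.7 -14.3] tip 185.1077303560536 yaw err deg -0.008897136597446516 F [ 0.3  0.1 -0.4]
shares [ 0.661 -0.339  1.134]
wrist caps 7 [[73.6, 41.2], [108.4, 40.9], [38.8, 41.0], [143.5, 39.9], [4.1, 40.3], [179.8, 39.0], [-143.4, 38.1]] phase rad 0.0219
top caps 0 [] phase rad 0.0
scene caps 5 [[-177.6, 40.3], [145.6, 39.1], [-141.4, 39.2], [74.1, 40.3], [37.9, 40.2]] phase rad 0.0366
```

Emit:
send_rows --targets '[{"x": 0.33,"y": -0.17,"z": 0,"ax": 0,"ay": 0,"az": 0,"hand": 0},{"x": 0.66,"y": -0.3,"z": 0,"ax": 0,"ay": 0,"az": 0,"hand": 0},{"x": 0.66,"y": -0.3,"z": 0,"ax": 0,"ay": 0,"az": 0,"hand": 0},{"x": 0.66,"y": -0.3,"z": 0.3,"ax": 0,"ay": 0,"az": 0,"hand": 0},{"x": 0.66,"y": -0.3,"z": 0.6,"ax": 0,"ay": 0,"az": 0,"hand": 0},{"x": 0.66,"y": -0.3,"z": 0.75,"ax": 0,"ay": 0,"az": 0,"hand": 0},{"x": 0.66,"y": -0.3,"z": 0.85,"ax": 0,"ay": 0,"az": 0,"hand": 0},{"x": 0.66,"y": -0.3,"z": 0.92,"ax": 0,"ay": 0,"az": 0,"hand": 0},{"x": 0.66,"y": -0.3,"z": 0.96,"ax": 0,"ay": 0,"az": 0,"hand": 0},{"x": 0.66,"y": -0.3,"z": 1,"ax": 0,"ay": 0,"az": 0,"hand": 0},{"x": 0.66,"y": -0.3,"z": 1,"ax": 0,"ay": 0,"az": 0,"hand": 0}]'

```text
time: 8.87
position: [0.609, 0.102, 0.0822]
tcp_rot: [0.818, 0.575, 0.0, -0.0]
contact_force: [-0.1, 0.1, 0.3]
grip_width: 0.0001
grasp_force: 0.0
```

```bash
python3 - <<'E'
from wheel import *
go(2,65,83-34)
caps("wrist","pics/w9.png");caps("scene")
E
```

```text
t 8.8667 own [58.1 62.3] tip 65.22680080042996 yaw err deg -0.30161464826762896 F [-0.1  0.1  0.3]
shares [ 0.02  -0.467  0.135]
wrist caps 8 [[107.7, 42.8], [139.6, 42.7], [171.3, 36.6], [-17.9, 41.3], [-152.7, 40.3], [-139.9, 39.0], [-49.0, 38.0], [-133.2, 41.7]] phase rad -0.1267
scene caps 1 [[108.9, 39.9]] phase rad 0.0149
```

Emit:
send_rows --targets '[{"x": 0.02,"y": 0,"z": 0.05,"ax": 0,"ay": 0,"az": 0,"hand": 0},{"x": 0.02,"y": 0,"z": 0.09,"ax": 0,"ay": 0,"az": 0,"hand": 0},{"x": 0.02,"y": 0,"z": 0.12,"ax": 0,"ay": 0,"az": 0,"hand": 0},{"x": 0.02,"y": 0,"z": 0.12,"ax": 0,"ay": 0,"az": 0,"hand": 0},{"x": 0.02,"y": -0.05,"z": 0.12,"ax": 0,"ay": 0,"az": 0,"hand": 0},{"x": 0.02,"y": -0.09,"z": 0.12,"ax": 0,"ay": 0,"az": 0,"hand": 0},{"x": 0.02,"y": -0.13,"z": 0.12,"ax": 0,"ay": 0,"az": 0,"hand": 0},{"x": 0.02,"y": -0.17,"z": 0.12,"ax": 0,"ay": 0,"az": 0,"hand": 0},{"x": 0.02,"y": -0.2,"z": 0.12,"ax": 0,"ay": 0,"az": 0,"hand": 0},{"x": 0.02,"y": -0.23,"z": 0.12,"ax": 0,"ay": 0,"az": 0,"hand": 0},{"x": 0.02,"y": -0.26,"z": 0.12,"ax": 0,"ay": 0,"az": 0,"hand": 0},{"x": 0.02,"y": -0.26,"z": 0.12,"ax": 0,"ay": 0,"az": 0,"hand": 0}]'

```text
time: 9.97
position: [0.5798, 0.1158, 0.0682]
tcp_rot: [0.818, 0.576, 0.0, -0.0]
contact_force: [1.2, 0.0, 0.6]
grip_width: 0.0001
grasp_force: 0.4
```

```bash
python3 - <<'E'
from wheel import *
go(2,65,83-34)
caps("wrist","pics/w10.png");caps("scene","pics/s10.png");caps("top","pics/t10.png")
E
```

```text
t 9.9667 own [25.9 65.6] tip 51.23798359110178 yaw err deg -0.22464238777926518 F [1.2 0.  0.6]
shares [-0.005 -0.199  0.019]
wrist caps 9 [[143.9, 41.7], [6.1, 41.0], [4.3, 44.0], [-15.2, 36.0], [-25.1, 39.9], [-70.6, 37.9], [-63.8, 40.9], [-55.7, 44.7], [-64.7, 44.1]] phase rad 0.1261
scene caps 0 [] phase rad 0.0
top caps 0 [] phase rad 0.0
```

```bash
cat > wheel2.py <<'E'
from h import *
def blobs(n,im):
    C=cam(n);K,Q,o=C;g=cv2.cvtColor(im,cv2.COLOR_BGR2GRAY)
    # local-dark mask
    m=(g<cv2.GaussianBlur(g,(0,0),12 if n=="wrist" else 3)*.62).astype(np.uint8)*255
    k,l,st,ce=cv2.connectedComponentsWithStats(m);A=[]
    for i in range(1,k):
        p=w2own(plane(C,ce[i],.057));r=np.hypot(*p)
        dep=(Q.T@(np.append(own2w(*p),.057)-o))[2];ex=np.pi*(.006*K[0,0]/dep)**2
        if 34<r<46 and .35<st[i,4]/ex<1.7 and max(st[i,2:4])<2.2*min(st[i,2:4]): A.append([np.degrees(np.arctan2(p[1],p[0])),r,st[i,4]/ex])
    A=np.array(A).reshape(-1,3);print(n,A.round(2).tolist())
    if len(A): print("phases deg",((A[:,0]+18)%36-18).round(1),"circ mean",np.degrees(np.angle(np.exp(10j*np.radians(A[:,0])).mean())/10))
E
python3 - <<'E'
from wheel2 import *
for n,f in(("wrist","w10"),("scene","s10"),("top","t10"),("scene","scene0"),("top","top0")):blobs(n,cv2.imread(f"pics/{f}.png"))
E
```

```text
wrist [[116.04, 42.3, 0.87], [-27.48, 37.06, 1.24]]
phases deg [8.  8.5] circ mean 8.277369639699868
scene [[154.86, 38.9, 0.72], [-168.51, 39.73, 0.55], [117.86, 39.68, 0.66], [-132.63, 39.51, 0.6], [81.37, 39.72, 0.7], [48.96, 41.68, 0.37], [-59.98, 40.47, 0.67], [10.75, 40.31, 0.72], [-25.26, 40.53, 0.72]]
phases deg [10.9 11.5  9.9 11.4  9.4 13.  12.  10.7 10.7] circ mean 11.043497038634005
top [[10.87, 39.12, 0.64], [47.31, 39.17, 0.7], [-25.74, 38.84, 0.7], [83.7, 39.57, 0.81], [-61.2, 39.16, 0.7], [119.51, 40.29, 0.93], [-97.98, 39.93, 0.87], [154.44, 39.89, 0.75], [-134.01, 40.19, 0.75], [-168.74, 40.46, 0.69]]
phases deg [10.9 11.3 10.3 11.7 10.8 11.5 10.  10.4 10.  11.3] circ mean 10.818307695909876
scene [[145.41, 39.32, 0.61], [-178.18, 38.84, 0.67], [109.73, 39.35, 0.71], [-141.41, 39.21, 0.66], [72.42, 39.6, 0.7], [36.72, 40.92, 0.57], [-69.57, 39.67, 0.68], [-33.12, 41.05, 0.67], [0.44, 40.49, 0.57]]
phases deg [1.4 1.8 1.7 2.6 0.4 0.7 2.4 2.9 0.4] circ mean 1.6052654911731126
top [[1.55, 38.74, 0.7], [38.41, 38.92, 0.64], [-34.35, 38.92, 0.76], [75.04, 39.78, 0.7], [110.32, 39.58, 0.64], [-71.47, 39.76, 0.58], [-106.77, 40.19, 0.69], [147.7, 40.61, 0.75], [-178.04, 40.27, 0.81], [-143.17, 40.55, 0.81]]
phases deg [1.6 2.4 1.6 3.  2.3 0.5 1.2 3.7 2.  0.8] circ mean 1.9198444669442059
```

Wheel is now at ≈0.19 by the caps in both views (started at 0.03). I'll push on gently.

Emit:
send_rows --targets '[{"x": 0,"y": -0.03,"z": 0,"ax": 0,"ay": 0,"az": 0,"hand": 0},{"x": 0,"y": -0.06,"z": 0,"ax": 0,"ay": 0,"az": 0,"hand": 0},{"x": 0,"y": -0.09,"z": 0,"ax": 0,"ay": 0,"az": 0,"hand": 0},{"x": 0,"y": -0.12,"z": 0,"ax": 0,"ay": 0,"az": 0,"hand": 0},{"x": 0,"y": -0.15,"z": 0,"ax": 0,"ay": 0,"az": 0,"hand": 0},{"x": 0,"y": -0.17,"z": 0,"ax": 0,"ay": 0,"az": 0,"hand": 0},{"x": 0,"y": -0.185,"z": 0,"ax": 0,"ay": 0,"az": 0,"hand": 0},{"x": 0,"y": -0.185,"z": 0,"ax": 0,"ay": 0,"az": 0,"hand": 0}]'

```text
time: 10.78
position: [0.5586, 0.1229, 0.0679]
tcp_rot: [0.818, 0.576, -0.0, -0.0]
contact_force: [1.0, -0.9, 1.2]
grip_width: 0.0002
grasp_force: 0.5
```

```bash
python3 - <<'E'
from wheel2 import *
go(-1,65,83-34)
for n in("scene","top"):blobs(n,read_camera(n)[:,:,::-1].copy())
E
```

```text
t 10.7833 own [ 3.6 65.2] tip 50.92347100213507 yaw err deg -0.2391426612503352 F [ 1.  -0.9  1.2]
shares [-0.002 -0.038  0.016]
scene [[174.91, 39.53, 0.61], [137.01, 39.33, 0.72], [-148.46, 38.69, 0.66], [101.86, 39.13, 0.6], [-111.77, 39.91, 0.75], [66.75, 39.72, 0.48], [-76.16, 40.18, 0.73], [30.58, 39.88, 0.62], [-38.77, 39.97, 0.46], [-5.59, 41.12, 0.72]]
phases deg [-5.1 -7.  -4.5 -6.1 -3.8 -5.3 -4.2 -5.4 -2.8 -5.6] circ mean -4.965947889774654
top [[30.17, 39.36, 0.7], [-5.79, 39.19, 0.82], [67.47, 39.43, 0.76], [-41.25, 39.08, 0.76], [103.99, 39.49, 0.75], [-78.14, 40.01, 0.52], [138.41, 40.45, 0.69], [-112.73, 40.44, 0.87], [174.7, 40.14, 0.81], [-150.07, 40.08, 0.75]]
phases deg [-5.8 -5.8 -4.5 -5.3 -4.  -6.1 -5.6 -4.7 -5.3 -6.1] circ mean -5.325481622128148
```

Emit:
send_rows --targets '[{"x": 0,"y": -0.015,"z": 0,"ax": 0,"ay": 0,"az": 0,"hand": 0},{"x": 0,"y": -0.03,"z": 0,"ax": 0,"ay": 0,"az": 0,"hand": 0},{"x": 0,"y": -0.043,"z": 0,"ax": 0,"ay": 0,"az": 0,"hand": 0},{"x": 0,"y": -0.043,"z": 0,"ax": 0,"ay": 0,"az": 0,"hand": 0},{"x": 0,"y": -0.043,"z": 0,"ax": 0,"ay": 0,"az": 0,"hand": 0}]'

```text
time: 11.3
position: [0.5543, 0.1248, 0.0679]
tcp_rot: [0.818, 0.576, -0.0, -0.0]
contact_force: [0.6, -0.0, 0.0]
grip_width: -0.0002
grasp_force: 0.6
```

```bash
python3 - <<'E'
from wheel2 import *
go(50,65,83-34)
for n in("scene","top"):blobs(n,read_camera(n)[:,:,::-1].copy())
E
```

```text
t 11.3 own [-1.1 65.5] tip 50.91153924976448 yaw err deg -0.24570374306281617 F [ 0.6 -0.   0. ]
shares [-0.002  0.425  0.016]
scene [[179.25, 39.87, 0.61], [143.18, 39.74, 0.61], [-144.33, 38.99, 0.66], [105.78, 39.48, 0.77], [-107.8, 39.67, 0.69], [69.69, 39.54, 0.53], [34.32, 40.28, 0.73], [-71.31, 40.59, 0.73], [-1.59, 40.22, 0.72]]
phases deg [-0.7 -0.8 -0.3 -2.2  0.2 -2.3 -1.7  0.7 -1.6] circ mean -0.9780766425570212
top [[35.93, 39.57, 0.64], [-0.8, 39.62, 0.88], [71.84, 38.86, 0.81], [-37.06, 39.93, 0.82], [108.32, 39.9, 0.87], [-73.83, 39.57, 0.7], [144.06, 40.38, 0.75], [-110.13, 40.25, 0.58], [178.85, 40.3, 0.63], [-146.1, 40.47, 0.81]]
phases deg [-0.1 -0.8 -0.2 -1.1  0.3 -1.8  0.1 -2.1 -1.2 -2.1] circ mean -0.8916577262568318
```

Emit:
send_rows --targets '[{"x": 0,"y": 0.05,"z": 0,"ax": 0,"ay": 0,"az": 0,"hand": 0},{"x": 0,"y": 0.1,"z": 0,"ax": 0,"ay": 0,"az": 0,"hand": 0},{"x": 0,"y": 0.1,"z": -0.3,"ax": 0,"ay": 0,"az": 0,"hand": 0},{"x": 0,"y": 0.1,"z": -0.65,"ax": 0,"ay": 0,"az": 0,"hand": 0},{"x": 0,"y": 0.1,"z": -1,"ax": 0,"ay": 0,"az": 0,"hand": 0},{"x": 0,"y": 0.4,"z": -1,"ax": 0,"ay": 0,"az": 0,"hand": 0},{"x": -0.3,"y": 0.72,"z": -1,"ax": 0,"ay": 0,"az": 0,"hand": 0},{"x": -0.65,"y": 0.72,"z": -1,"ax": 0,"ay": 0,"az": 0,"hand": 0},{"x": -1,"y": 0.72,"z": -1,"ax": 0,"ay": 0,"az": 0,"hand": 0},{"x": -1,"y": 0.72,"z": -1,"ax": 0,"ay": 0,"az": 0,"hand": 0}]'

```text
time: 12.23
position: [0.5946, -0.0226, 0.1874]
tcp_rot: [0.819, 0.574, -0.001, 0.0]
contact_force: [0.6, 0.1, -0.2]
grip_width: -0.0002
grasp_force: 0.0
```

```bash
python3 - <<'E'
from wheel2 import *
go(85,-92,88-17)
for n in("scene","top"):blobs(n,read_camera(n)[:,:,::-1].copy())
E
```

```text
t 12.2333 own [ 86. -60.] tip 170.3924836647629 yaw err deg -0.5279751761356839 F [ 0.6  0.1 -0.2]
shares [-0.265 -0.005  0.829]
scene [[116.17, 37.72, 1.38], [71.73, 39.75, 0.7], [-107.83, 40.23, 0.69], [34.32, 40.28, 0.73], [-71.7, 40.78, 0.78], [-1.59, 40.22, 0.72]]
phases deg [ 8.2 -0.3  0.2 -1.7  0.3 -1.6] circ mean 0.5203111332019476
top []
```

Emit:
send_rows --targets '[{"x": -0.265,"y": 0,"z": 0,"ax": 0,"ay": 0,"az": 0,"hand": 0},{"x": -0.265,"y": 0,"z": 0.3,"ax": 0,"ay": 0,"az": 0,"hand": 0},{"x": -0.265,"y": 0,"z": 0.6,"ax": 0,"ay": 0,"az": 0,"hand": 0},{"x": -0.265,"y": 0,"z": 0.83,"ax": 0,"ay": 0,"az": 0,"hand": 0},{"x": -0.265,"y": 0,"z": 0.83,"ax": 0,"ay": 0,"az": 0,"hand": 0},{"x": -0.265,"y": 0,"z": 0.83,"ax": 0,"ay": 0,"az": 0,"hand": 0}]'

```text
time: 12.83
position: [0.5836, -0.0459, 0.0872]
tcp_rot: [0.817, 0.576, -0.001, -0.002]
contact_force: [0.5, -0.1, 0.7]
grip_width: 0.0003
grasp_force: 0.0
```

Emit:
send_rows --targets '[{"x": 0,"y": -0.06,"z": 0,"ax": 0,"ay": 0,"az": 0,"hand": 0},{"x": 0,"y": -0.11,"z": 0,"ax": 0,"ay": 0,"az": 0,"hand": 0},{"x": 0,"y": -0.16,"z": 0,"ax": 0,"ay": 0,"az": 0,"hand": 0},{"x": 0,"y": -0.21,"z": 0,"ax": 0,"ay": 0,"az": 0,"hand": 0},{"x": 0,"y": -0.26,"z": 0,"ax": 0,"ay": 0,"az": 0,"hand": 0},{"x": 0,"y": -0.31,"z": 0,"ax": 0,"ay": 0,"az": 0,"hand": 0},{"x": 0,"y": -0.36,"z": 0,"ax": 0,"ay": 0,"az": 0,"hand": 0},{"x": 0,"y": -0.4,"z": 0,"ax": 0,"ay": 0,"az": 0,"hand": 0},{"x": 0,"y": -0.44,"z": 0,"ax": 0,"ay": 0,"az": 0,"hand": 0},{"x": 0,"y": -0.48,"z": 0,"ax": 0,"ay": 0,"az": 0,"hand": 0},{"x": 0,"y": -0.5,"z": 0,"ax": 0,"ay": 0,"az": 0,"hand": 0},{"x": 0,"y": -0.5,"z": 0,"ax": 0,"ay": 0,"az": 0,"hand": 0}]'

```text
time: 13.83
position: [0.5275, -0.0268, 0.0883]
tcp_rot: [0.818, 0.576, -0.0, -0.0]
contact_force: [0.1, -0.6, -0.1]
grip_width: 0.0001
grasp_force: 0.0
```

```bash
python3 - <<'E'
from pawl import *
go(86,-92,150)
C=cam("wrist");im=read_camera("wrist")[:,:,::-1];cv2.imwrite("pics/w11.png",im)
for t in(0,.3,.6,1.45):print(t,pts(C,t))
print(np.array2string(cv2.cvtColor(im,cv2.COLOR_BGR2GRAY)[200:400:14,160:560:11],max_line_width=300))
E
```

```text
t 13.8333 own [ 24.2 -86.4] tip 71.27357539251248 yaw err deg -0.2415005867860676 F [ 0.1 -0.6 -0.1]
shares [-0.044  0.515 -0.656]
0 {'lug': [[384, 390], [381, 432]], 'nose': [[264, 285], [266, 310]]}
0.3 {'lug': [[411, 387], [407, 428]], 'nose': [[264, 301], [266, 328]]}
0.6 {'lug': [[433, 378], [427, 419]], 'nose': [[276, 319], [277, 347]]}
1.45 {'lug': [[448, 339], [443, 375]], 'nose': [[378, 355], [376, 387]]}
[[137 141 137 138 138 139 138 138  73 119 136 137  39 121 141 138 136 141 153 151 147 138 103 137 138 140  66 106 102 105 108 104 103 103 103 105 104]
 [105 138 138 138 139 140 136 130 130 138 138 137 137 137 140 140 134 139 142 145 150 150 125 119 129  84 105 101 104 103 107 103 107 102 101 103 105]
 [125 139 134 141 137 134 129 127 118 134 137 135 132 137 137 137 143 135 141 140 141 150 150 118 119 102 104 109 105 106 106 104 108 103 103 103 106]
 [134 140 136 137 137 138 150 118 137 137 134 137 137 136 139 139 140 140 142 142 145 140 120 100  50  64 105 106 106 107 105 107 101 103 103 105 104]
 [106 135 136 135 140 151 150 119 140 137 136 134 135 133 139 138 108 140 144 
[... 883 characters left out ...]
31 113 116  36  35  61 122 104 105 107 106 103 104 105 105 105 103 101 103 103 103 104 105 102]
 [104 104 104 104 109 100  31  34  35  51  33  31  35  27  28  36  34  31  31  23  64  34  29  39 103 106 103 104 103 105 102 105 103 101 102 106 102]
 [106 103 103 105  30  40  27  34  30  27  14  34  30  23  28  26  36  27  30  33  31  40  28  34  29  29 105 107 107 104  98 102 103 104 103 102 104]
 [104 106  24  30  28  27  30  31  33  38  33  34  31  29  44  37  30  37  37  28  39  34  41  33  31  28  37  31 105 104 105 103 102 102 103 106  99]
 [ 22  32  31  31  33  24  89  34  38  29  34  29  21  23  79  54  27  34  36  19  28  33  30 128  28  26  26  29  30  23  97 105 108 103 103 103 101]]
```

Emit:
send_rows --targets '[{"x": 0,"y": 0,"z": -0.3,"ax": 0,"ay": 0,"az": 0,"hand": 0},{"x": 0,"y": 0,"z": -0.65,"ax": 0,"ay": 0,"az": 0,"hand": 0},{"x": 0,"y": 0,"z": -1,"ax": 0,"ay": 0,"az": 0,"hand": 0},{"x": 0.3,"y": 0,"z": -1,"ax": 0,"ay": 0,"az": 0,"hand": 0},{"x": 0.65,"y": 0,"z": -1,"ax": 0,"ay": 0,"az": 0,"hand": 0},{"x": 1,"y": 0,"z": -1,"ax": 0,"ay": 0,"az": 0,"hand": 0},{"x": 1,"y": 0,"z": -1,"ax": 0,"ay": 0,"az": 0,"hand": 0}]'

```text
time: 14.47
position: [0.571, 0.0915, 0.2085]
tcp_rot: [0.816, 0.578, 0.002, -0.0]
contact_force: [0.1, -1.2, 0.2]
grip_width: 0.0002
grasp_force: 0.0
```

```bash
python3 - <<'E'
from wheel2 import *
from pawl import pts
go(86,-92,150)
w=read_camera("wrist")[:,:,::-1].copy();C=cam("wrist")
s=read_camera("scene")[:,:,::-1].copy();t=read_camera("top")[:,:,::-1].copy()
blobs("scene",s);blobs("top",t)
S=cam("scene")
for th in(0,.25,.5,1.45):print(th,pts(C,th),pts(S,th))
a=cv2.resize(s[195:285,250:370],(400,300),interpolation=cv2.INTER_CUBIC)
cv2.imwrite("pics/last.png",np.hstack([w[180:480,120:520],a]))
E
```

```text
t 14.4667 own [25.7 39.6] tip 191.4898943716074 yaw err deg 0.06290489408168409 F [ 0.1 -1.2  0.2]
shares [-1.098  0.501  0.343]
scene [[179.25, 39.87, 0.61], [142.46, 40.5, 0.61], [-144.33, 38.99, 0.66], [106.08, 40.33, 0.77], [-107.8, 39.67, 0.69], [69.69, 40.04, 0.48], [34.32, 40.28, 0.73], [-71.31, 40.59, 0.73], [-1.59, 40.22, 0.72]]
phases deg [-0.7 -1.5 -0.3 -1.9  0.2 -2.3 -1.7  0.7 -1.6] circ mean -1.026182677036228
top [[35.26, 39.48, 0.58], [-0.8, 39.62, 0.88], [-37.06, 39.93, 0.82], [-73.83, 39.57, 0.7], [-110.13, 40.25, 0.58], [177.77, 40.71, 0.75], [-146.1, 40.47, 0.81]]
phases deg [-0.7 -0.8 -1.1 -1.8 -2.1 -2.2 -2.1] circ mean -1.5553807231306218
0 {'lug': [[351, 400], [350, 422]], 'nose': [[287, 341], [288, 354]]} {'lug': [[294, 249], [283, 252]], 'nose': [[300, 235], [294, 237]]}
0.25 {'lug': [[362, 399], [361, 420]], 'nose': [[288, 350], [288, 364]]} {'lug': [[296, 253], [285, 256]], 'nose': [[300, 232], [294, 234]]}
0.5 {'lug': [[373, 396], [371, 417]], 'nose': [[292, 360], [293, 374]]} {'lug': [[298, 258], [286, 261]], 'nose': [[301, 230], [294, 232]]}
1.45 {'lug': [[390, 371], [388, 391]], 'nose': [[345, 385], [344, 400]]} {'lug': [[302, 274], [291, 278]], 'nose': [[307, 238], [300, 240]]}
```

View pics/last.png

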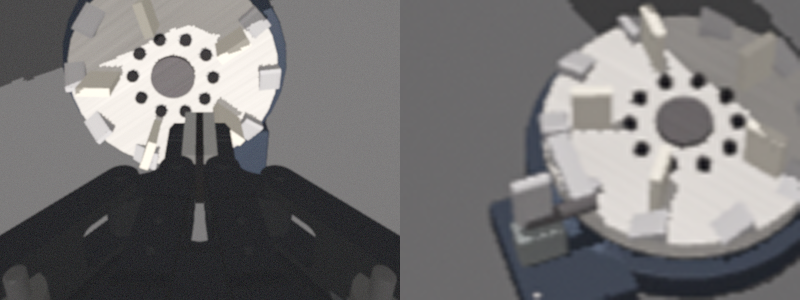

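The last view shows the lug upright again at (530,185) in the scene crop, as at θ = 0. I'll confirm that sub-pixel against the first scene picture.

```bash
python3 - <<'E'
from h import *
a=cv2.cvtColor(cv2.imread("pics/scene0.png"),cv2.COLOR_BGR2GRAY);b=cv2.cvtColor(read_camera("scene"),cv2.COLOR_RGB2GRAY)
for nm,(x,y,w,h) in dict(lug=(281,245,17,17),arm=(288,228,20,28)).items():
    A=a[y:y+h,x:x+w].astype(np.float32);r=cv2.matchTemplate(b[y-6:y+h+6,x-6:x+w+6].astype(np.float32),A,cv2.TM_CCOEFF_NORMED)
    _,v,_,p=cv2.minMaxLoc(r);print(nm,v,np.array(p)-6, "mean abs diff",np.abs(A-b[y:y+h,x:x+w]).mean())
print(b[246:264,289],a[246:264,289])
E
```

```text
lug 0.9994741082191467 [0 0] mean abs diff 0.61245674
arm 0.9299923777580261 [0 0] mean abs diff 8.8785715
[ 62  98 204 209 190 150 119 117 118 118 118 118 118 119 117  82  61  65] [ 61  99 204 208 190 150 118 116 118 118 118 118 118 119 117  82  61  65]
```

Emit:
send_rows --targets '[{"x": 0,"y": 0,"z": -0.3,"ax": 0,"ay": 0,"az": 0,"hand": 0},{"x": 0,"y": 0,"z": -0.5,"ax": 0,"ay": 0,"az": 0,"hand": 0},{"x": 0,"y": 0,"z": -0.5,"ax": 0,"ay": 0,"az": 0,"hand": 0},{"x": 0,"y": 0,"z": -0.5,"ax": 0,"ay": 0,"az": 0,"hand": 0}]'

```text
time: 15.0
position: [0.5696, 0.0844, 0.2701]
tcp_rot: [0.818, 0.575, 0.001, 0.001]
contact_force: [-0.7, -0.4, -0.6]
grip_width: -0.0001
grasp_force: 0.0
```

The lug matches its initial down position exactly, and the wheel sits at about 0.61. Handing in.

```bash
python3 -c "
from cell import *
print(sign_off())"
```

```text
the job is handed in; nothing more can be done
None
```

I swung the pawl up to its stop, pushed the wheel back one notch to about 0.61 rad, and tipped the pawl down so it sits fully in that notch; the arm finished clear and the job was handed in at about 15 s (my first push only slid over the lug and had to be repeated lower).

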